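# Refit the tuck-under cover of a carving-tool case

### The arm

A 7-joint arm with a two-finger parallel gripper is mounted at the origin on the work surface. World frame = base frame: x ahead of the robot, y to its left, z up, the work surface at z = 0. Lengths are in m, angles in rad, forces in N, time in s.
With the tool pointing down it reaches from about 0.4 to 0.875 m from the base axis. Payload 4.4 kg.
Tool frame: the origin (TCP) lies at the very end of the fingers, on their centre line; the grasp point (between the pads) lies behind it (env.pinch_z is the z of the grasp point in the tool frame, in m); z points along the fingers, y is the line along which they close (so a half turn about z gives the same grasp; the last joint's range is limited). The gripper opens to 85 mm and grips with 20 to 120 N. Pads are 22 mm wide; open, the fingers measure 114 mm over their backs; the gripper's body (76 mm by 85 mm) begins 54 mm behind the grasp point. The pads swing forward as they close: fully open they stand 13 mm farther back than shut.
Start: joints at [1.196, 0.628, 0.038, 1.517, -0.027, 0.996, -0.02], TCP at [0.198, -0.619, 0.231] pointing down, gripper open.
Joint ranges: [-3.06, 3.06], [-0.37, 2.12], [-1.25, 1.32], [0.18, 2.47], [-1.1, 4.24], [0.23, 1.98], [-2.94, 2.94]. Speed limits (rad/s): [2.57, 2.57, 3.14, 3.14, 3.14, 3.14, 3.14].

### API

Orientations are given as a 3x3 rotation matrix whose columns are the frame's x, y, z axes.
In Python, from plant import telemetry, camera, env gives the robot as it stands.
- The arm moves only by the tool drive_tool, never from a script. Its argument "series" is a list of rows, each an object with "delta_pos": the shift along the tool's x, y, z scaled (see below), a list of three; "turn": the turn, a rotation vector about the tool's x, y, z scaled (see below), a list of three; "hand": the opening, from 0 (shut) to 1 (fully open). A call has 1 to 12 rows; each row shifts and turns the commanded pose from where the row before left it, along the tool's axes as they then stand; what a row does not reach is not made up. The controller multiplies each number of a shift by 0.12 m and each number of a turn by 180 degrees. A row lasts 1/12 s, in which the tool goes at most 41.7 mm and 7.16 degrees, less where a joint would pass 70% of its speed; a pose out of reach is approached as far as the arm can. A call with a number of a shift or a turn outside -1 to 1 is refused whole. A call with a gripper value outside its range is refused whole. The fingers move at their own pace and stop on an object; the grip force is fixed at half the most. Time passes only in rows, so rows that do not move let the fingers close. It gives the time, the measured TCP pose, the force, the opening and the grip force at its end, in the units of the state.
- telemetry.read_state(): the state, without advancing time (a new reading comes with each control period).
- camera(name): name is "scene" or "top" or "wrist"; returns a dict with "image" (480x640x3 uint8, red, green, blue), "fx", "fy", "cx", "cy" (pixels), "world_from_camera" (4x4, takes a point from camera to world coordinates). Camera axes: x right, y down, z forward; pixel columns grow to the right and rows downward; lengths in m; the calibration is good to about 2 mm. A picture is of the moment at which its call begins. There is no depth.
- env.job_done(): hands the job in; it is judged then, once.
The state is a dict: "time": time; "q": joint angles; "qd": joint speeds; "joint_torque": joint torques, N m; "tcp_pos": TCP position; "eef_rot": TCP orientation; "ft_force": force on the tool from outside, world axes, zero at the start; "ft_torque": the same for the moment, N m; "gripper_width": finger opening in m; "gripper_force": force on a finger pad.
Only numpy, scipy, OpenCV 4.12 (cv2) and the standard library are available. Lean on these libraries where they do the work, as an engineer would, in place of code of your own. Each camera call takes 0.05 s, during which the arm holds its last target. There are 200 camera calls.

### The job

Put the loose wooden cover back on the open carving-tool case: tilt it and feed one end under the wide lip, feeling sideways until its notch finds the hidden key and the end goes in fully; lower the other end flat, then slide the cover back as far as it goes under the narrow lip, so that both ends are caught. Do not force it in, leave the other things where they are, and let go.

Things in the scene. Friction and masses are not known exactly. Their poses are not given: they have to be found in the camera images.
- case: Open dark-wood tool case screwed to the bench, 217 long (x), 150 wide (y), 60 high; origin at the centre of its underside, z up. Inside 193 x 130, centred. A flat ledge for the cover runs round the inside at height 40: 40 wide at the +x end, 18 at the -x end, 28 along the sides. Each end has a lip over the ledge; the long sides, 60 high, have none. Small tools lie inside, below the ledge.
- wide_lip (a point): Middle of the lower inner edge of the wide lip, (72.5, 0, 54) in the case frame; it reaches 24 in from the +x inner end wall (x = 96.5), top at 60; slot over the ledge 14 high. Deep in the slot a fixed key, 14 wide, juts 12 from that wall; its middle lies anywhere within 12 of the case's centre line and is not told: feel for it. If the notch misses it, the cover stops 12 short.
- narrow_lip (a point): Middle of the lower inner edge of the narrow lip, at (-86.5, 0, 54) in the case frame. This lip spans the case's width and reaches 10 in from the -x inner end wall (x = -96.5); underside at height 54, top 60, slot 14 high. No key at this end.
- cover: Loose wooden cover: board 178 long (x), 104 wide (y), 8 thick, 0.12 to 0.24 kg, lying on the bench, grip up; origin at the centre of its underside, z up. A notch 20 wide, 14 deep in the middle of each end; ends alike. Play in the case: 15 in length, 26 in width. Fully under the wide lip, its other end clears the narrow lip by 5. Fully slid back, its origin is at x = -7.5, z = 40 in the case frame.
- cover_grip (a point): Middle of the top of the dark wooden grip bar that stands in the middle of the cover's top: 16 thick (along the cover's x), 60 long (y), 36 high; this point is 44 above the cover's underside.
- brush: Paint brush lying on the bench between the case and the cover (leave alone).
- wax_jar: Jar with black cap, 64 across, 75 high (leave alone).
- stain_jar: Amber jar with white cap, 60 across, 85 high (leave alone).
- spirit_bottle: White bottle, 68 across, 200 high (leave alone).
- finial: Turned wooden finial standing on its foot, 60 across, 80 high (leave alone).
- hammer: Hammer lying on the bench (leave alone).
- screwdriver: Screwdriver lying on the bench (leave alone).
- sanding_block: Cork sanding block, 100 x 55 x 35 (leave alone).
Not all that is in view belongs to the job. Leave any blue or green look-alike of the cover alone.

How it is judged:
By the outcome, as a careful person would: the job done as asked, in the order asked, and still so for the second after the job is handed in, with the robot touching nothing.
It also fails if it takes over 64 s, if anything falls off the work surface, if the arm or the gripper's body presses on something with over 40 N, if the wrist force passes 120 N, or if a joint passes its speed limit or range.

## Working session

There is one attempt and no reset: what is moved stays moved. The work goes in short steps, Python scripts to look and compute and a tool call to move; the robot and the scene stay as the last step left them, time stands still between calls to the robot, and variables do not carry over. Pictures are saved under pics/ and viewed, at most 10 in all, crops included, and the job is handed in when it is done.

Besides the shell and the picture viewer there is one more tool, called after ">>>" as name(argument=value, ...), one argument or row to a line, values as JSON. drive_tool: Moves the arm, as the interface text tells. Its arguments: {"type":"object","properties":{"series":{"type":"array"}},"required":["series"]}

```bash
ls; mkdir -p pics; python3 - <<'E'
from plant import telemetry, camera, env
import cv2, numpy as np, pickle
s=telemetry.read_state();print(s, env.pinch_z)
for n in("top","scene"):
    c=camera(n);pickle.dump(c,open(f"{n}.pkl","wb"))
    cv2.imwrite(f"pics/{n}0.png",c["image"][:,:,::-1]);print(n,c["fx"],c["fy"],c["cx"],c["cy"],np.round(c["world_from_camera"],3).tolist())
E
```

```text
pics
{'time': 0.0, 'q': array([ 1.19620884,  0.6293458 ,  0.03843393,  1.51841661, -0.02700228,
        0.99630874, -0.01996516]), 'qd': array([ 4.90306857e-04, -3.97735991e-04, -9.83302077e-05,  6.00217406e-04,
       -1.10817837e-03,  4.44905504e-05,  2.81313634e-04]), 'joint_torque': array([ 1.12494363e-03, -5.63416529e+01,  1.22611731e+00, -1.93449658e+01,
        1.08547646e-02,  1.05100160e-02, -1.40618798e-05]), 'tcp_pos': array([ 0.19736935, -0.61862161,  0.23037363]), 'eef_rot': array([[ 9.52690899e-01,  3.03940244e-01, -6.15290178e-04],
       [ 3.03940866e-01, -9.52689080e-01,  1.86170148e-03],
       [-2.03342330e-05, -1.96063789e-03, -9.99998078e-01]]), 'ft_force': array([ 0.55559414,  0.07819604, -0.80078348]), 'ft_torque': array([0.01318923, 0.01006262, 0.03510008]), 'gripper_force': 0.0, 'gripper_width': 0.08539899718066872} -0.0187
top 623.1953838513243 623.1953838513243 313.717160653817 238.09136837341154 [[-0.027, -0.997, 0.075, 0.378], [-0.999, 0.028, 0.015, -0.023], [-0.017, -0.074, -0.997, 1.599], [0.0, 0.0, 0.0, 1.0]]
scene 479.59878007039936 479.59878007039936 315.8840736217763 244.17691960748593 [[-0.18, 0.649, -0.739, 1.338], [0.984, 0.128, -0.127, 0.126], [0.012, -0.75, -0.661, 0.81], [0.0, 0.0, 0.0, 1.0]]
```

View pics/top0.png

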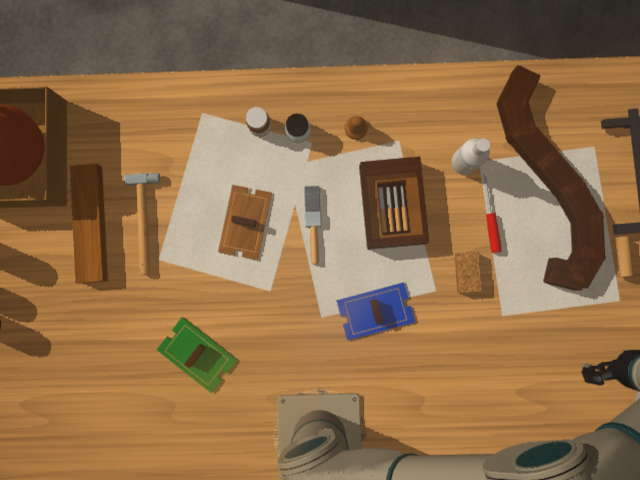

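View pics/scene0.png

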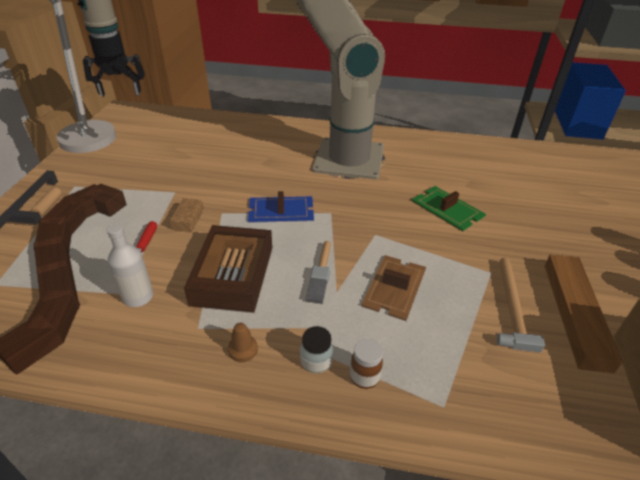

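The top view shows the wooden cover at about (246,222) and the case at about (394,203). The brush lies between them at (313,225), with the jars at (258,122) and (297,127), the finial at (355,127) and the bottle at (470,155). The blue (377,311) and green (197,355) look-alikes stay untouched. Next I'll zoom in on the case and cover.

```bash
python3 - <<'E'
import cv2, numpy as np, pickle
c=pickle.load(open("top.pkl","rb"))["image"][:,:,::-1]
a=cv2.resize(c[145:260,345:445],None,fx=5,fy=5,interpolation=cv2.INTER_CUBIC)[:575,:400+100]
b=cv2.resize(c[175:275,210:284],None,fx=4,fy=4,interpolation=cv2.INTER_CUBIC)
o=np.zeros((575,800,3),np.uint8);o[:,:500]=a;o[:400,500:796]=b
cv2.imwrite("pics/z1.png",o)
c=pickle.load(open("scene.pkl","rb"))["image"][:,:,::-1]
cv2.imwrite("pics/z2.png",cv2.resize(c[215:325,175:435],(780,330),interpolation=cv2.INTER_CUBIC))
E
```

```text
(no output)
```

View pics/z1.png

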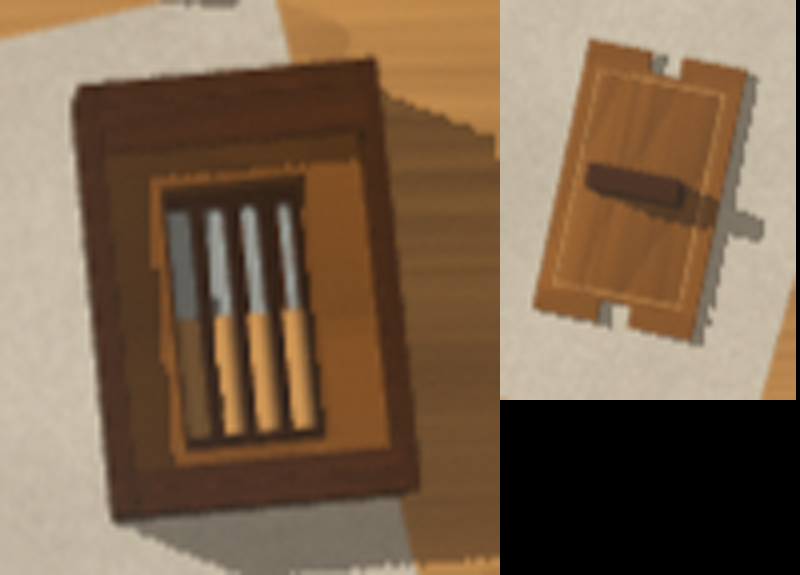

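View pics/z2.png

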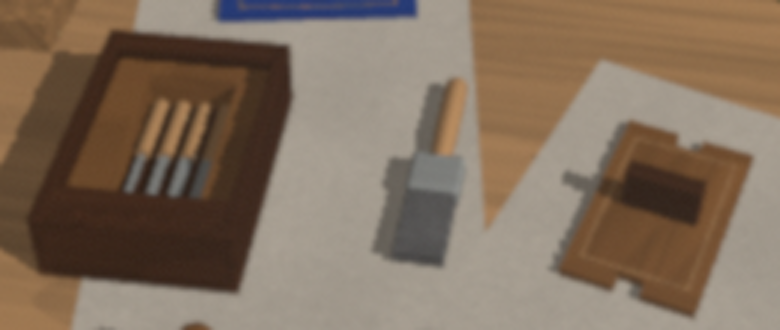

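The wide lip is at the far (+x world) end of the case: its band is at the top of the crop, about full-image rows 157–175. The narrow lip is at the near end. The cover lies grip up, with corners near (232,185), (272,192), (259,261) and (218,252).

```bash
cat > h.py <<'E'
import numpy as np, cv2, pickle
def ray(c,uv,z):
    T=c["world_from_camera"];uv=np.atleast_2d(np.array(uv,float))
    d=np.c_[(uv[:,0]-c["cx"])/c["fx"],(uv[:,1]-c["cy"])/c["fy"],np.ones(len(uv))]@T[:3,:3].T
    o=T[:3,3];return o+d*((z-o[2])/d[:,2])[:,None]
def proj(c,P):
    T=c["world_from_camera"];p=(np.atleast_2d(P)-T[:3,3])@T[:3,:3]
    return np.c_[p[:,0]/p[:,2]*c["fx"]+c["cx"],p[:,1]/p[:,2]*c["fy"]+c["cy"]]
def rectinfo(p):
    e=[np.linalg.norm(p[i]-p[(i+1)%4])*1e3 for i in range(4)]
    return np.round(p[:,:2],4).tolist(),np.round(e,1),np.round(p.mean(0),4)
E
python3 - <<'E'
from h import *
c=pickle.load(open("top.pkl","rb"));im=c["image"]
hsv=cv2.cvtColor(im,cv2.COLOR_RGB2HSV)
print("case pick",rectinfo(ray(c,[(360,162.6),(420.2,157),(428.6,242.6),(367.6,249)],.06)))
q=ray(c,[(232.5,185),(272,192.5),(259.2,260.7),(218.2,252)],.008);print("cover pick",rectinfo(q))
# cover mask: saturated, in region
m=np.zeros(im.shape[:2],np.uint8);m[175:275,205:285]=(hsv[175:275,205:285,1]>90)*255
ct=max(cv2.findContours(m,0,2)[0],key=cv2.contourArea)
p=ray(c,ct[:,0,:],.008)[:,:2]
r=cv2.minAreaRect((p*1000).astype(np.float32));print("cover rect",r)
# case dark mask
v=hsv[:,:,2];m=np.zeros_like(m);m[145:260,345:445]=((v<95)&(hsv[:,:,1]>110))[145:260,345:445]*255
ct=max(cv2.findContours(m,0,2)[0],key=cv2.contourArea)
p=ray(c,ct[:,0,:],.06)[:,:2];r=cv2.minAreaRect((p*1000).astype(np.float32));print("case rect",r)
s=pickle.load(open("scene.pkl","rb"))
# scene picks from z2 (/3 + (175,215))
f=lambda L:[(x/3+175,y/3+215) for x,y in L]
print("case scene",rectinfo(ray(s,f([(112,32),(290,46),(240,240),(32,215)]),.06)))
print("cover scene",rectinfo(ray(s,f([(628,122),(752,155),(693,315),(560,270)]),.008)))
print("grip scene",ray(s,f([(630,163),(705,180)]),.044), "grip top",ray(c,[(500/4*0+(588-500)/4+210,175+168/4),((684-500)/4+210,175+184/4)],.044))
E
```

```text
case pick ([[0.6787, -0.1204], [0.6882, -0.2708], [0.4738, -0.2829], [0.4623, -0.1321]], array([150.6, 214.7, 151.2, 216.7]), array([ 0.5758, -0.2016,  0.06  ]))
cover pick ([[0.6404, 0.2069], [0.6179, 0.1053], [0.443, 0.142], [0.4683, 0.2467]], array([104.1, 178.6, 107.7, 176.7]), array([0.5424, 0.1752, 0.008 ]))
cover rect ((543.94482421875, 177.69163513183594), (105.367919921875, 178.5565948486328), 77.09664154052734)
case rect ((575.7423706054688, -201.48915100097656), (218.85801696777344, 152.46331787109375), 3.5823419094085693)
case scene ([[0.4812, -0.2809], [0.4702, -0.1333], [0.6837, -0.1149], [0.6888, -0.2668]], array([148. , 214.2, 152. , 208. ]), array([ 0.581, -0.199,  0.06 ]))
cover scene ([[0.4509, 0.1453], [0.4708, 0.2463], [0.6464, 0.2064], [0.6221, 0.1079]], array([102.9, 180.1, 101.4, 175.3]), array([0.5476, 0.1765, 0.008 ]))
grip scene [[0.53658653 0.1493696  0.044     ]
 [0.54404038 0.20628903 0.044     ]] grip top [[0.55333032 0.20442923 0.044     ]
 [0.5414692  0.14420696 0.044     ]]
```

>>> drive_tool(
  series=[
    {"delta_pos":[0,0,-0.06],"turn":[0,0,-0.0366],"hand":1},
    {"delta_pos":[0,0,-0.06],"turn":[0,0,-0.0366],"hand":1},
    {"delta_pos":[0,0,-0.06],"turn":[0,0,-0.0366],"hand":1},
    {"delta_pos":[0,0,-0.06],"turn":[0,0,-0.0366],"hand":1},
    {"delta_pos":[0,0,-0.06],"turn":[0,0,-0.0366],"hand":1},
    {"delta_pos":[0,0,-0.06],"turn":[0,0,-0.0366],"hand":1},
    {"delta_pos":[0,0,-0.06],"turn":[0,0,-0.0366],"hand":1},
    {"delta_pos":[0,0,-0.06],"turn":[0,0,-0.0366],"hand":1},
    {"delta_pos":[0,0,-0.06],"turn":[0,0,-0.0366],"hand":1},
  ],
)

```text
time: 0.85
tcp_pos: [0.1973, -0.619, 0.2959]
eef_rot: [[0.22, 0.976, -0.0], [0.976, -0.22, 0.001], [0.001, -0.001, -1.0]]
ft_force: [0.2, -0.1, -0.4]
gripper_width: 0.0853
gripper_force: 0.0
```

>>> drive_tool(
  series=[
    {"delta_pos":[0.296,0.055,0],"turn":[0,0,0],"hand":1},
    {"delta_pos":[0.296,0.055,0],"turn":[0,0,0],"hand":1},
    {"delta_pos":[0.296,0.055,0],"turn":[0,0,0],"hand":1},
    {"delta_pos":[0.296,0.055,0],"turn":[0,0,0],"hand":1},
    {"delta_pos":[0.296,0.055,0],"turn":[0,0,0],"hand":1},
    {"delta_pos":[0.296,0.055,0],"turn":[0,0,0],"hand":1},
    {"delta_pos":[0.296,0.055,0],"turn":[0,0,0],"hand":1},
    {"delta_pos":[0.296,0.055,0],"turn":[0,0,0],"hand":1},
    {"delta_pos":[0.296,0.055,0],"turn":[0,0,0],"hand":1},
    {"delta_pos":[0.296,0.055,0],"turn":[0,0,0],"hand":1},
    {"delta_pos":[0.296,0.055,0],"turn":[0,0,0],"hand":1},
    {"delta_pos":[0.296,0.055,0],"turn":[0,0,0],"hand":1},
  ],
)

```text
time: 1.85
tcp_pos: [0.3708, -0.2201, 0.296]
eef_rot: [[0.226, 0.974, -0.0], [0.974, -0.226, -0.0], [-0.0, -0.0, -1.0]]
ft_force: [1.3, 0.4, -0.5]
gripper_width: 0.0853
gripper_force: 0.0
```

>>> drive_tool(
  series=[
    {"delta_pos":[0.296,0.055,0],"turn":[0,0,0],"hand":1},
    {"delta_pos":[0.296,0.055,0],"turn":[0,0,0],"hand":1},
    {"delta_pos":[0.296,0.055,0],"turn":[0,0,0],"hand":1},
    {"delta_pos":[0.296,0.055,0],"turn":[0,0,0],"hand":1},
    {"delta_pos":[0.296,0.055,0],"turn":[0,0,0],"hand":1},
    {"delta_pos":[0.296,0.055,0],"turn":[0,0,0],"hand":1},
    {"delta_pos":[0.296,0.055,0],"turn":[0,0,0],"hand":1},
    {"delta_pos":[0.296,0.055,0],"turn":[0,0,0],"hand":1},
    {"delta_pos":[0.296,0.055,0],"turn":[0,0,0],"hand":1},
    {"delta_pos":[0.296,0.055,0],"turn":[0,0,0],"hand":1},
    {"delta_pos":[0.296,0.055,0],"turn":[0,0,0],"hand":1},
    {"delta_pos":[0.296,0.055,0],"turn":[0,0,0],"hand":1},
  ],
)

```text
time: 2.85
tcp_pos: [0.5441, 0.1771, 0.2957]
eef_rot: [[0.225, 0.974, -0.001], [0.974, -0.225, -0.001], [-0.001, -0.001, -1.0]]
ft_force: [0.2, -0.6, 0.2]
gripper_width: 0.0854
gripper_force: 0.0
```

```bash
python3 - <<'E'
from h import *
from plant import camera, telemetry
c=camera("wrist");pickle.dump(c,open("w1.pkl","wb"));cv2.imwrite("pics/w1.png",c["image"][:,:,::-1])
print(telemetry.read_state()["tcp_pos"],c["fx"],c["cx"],c["cy"],np.round(c["world_from_camera"],3).tolist())
print(proj(c,[(0.6404,.2069,.008),(.6179,.1053,.008),(.443,.142,.008),(.4683,.2467,.008),(.544,.177,.044)]).round(0).tolist())
E
```

```text
[0.54584727 0.18631543 0.29596576] 344.06668795870957 322.3774306671917 238.6829441958256 [[0.974, -0.216, -0.065, 0.561], [-0.225, -0.933, -0.279, 0.249], [-0.0, 0.287, -0.958, 0.439], [0.0, 0.0, 0.0, 1.0]]
[[393.0, 155.0], [389.0, 237.0], [253.0, 240.0], [249.0, 155.0], [322.0, 202.0]]
```

View pics/w1.png

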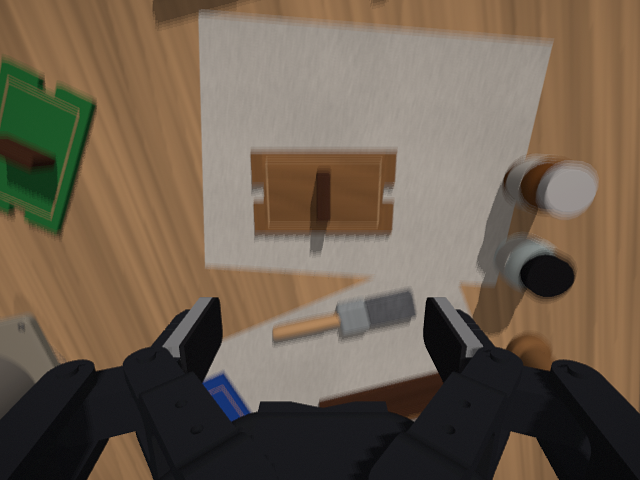

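The wrist view shows the cover at about (323,193), aligned with the image axes, and the bar at about (322,195). The picture is blurred by motion, so I'll let the arm settle and measure again.

>>> drive_tool(
  series=[
    {"delta_pos":[0,0,0.2],"turn":[0,0,0],"hand":1},
    {"delta_pos":[0,0,0.2],"turn":[0,0,0],"hand":1},
    {"delta_pos":[0,0,0.2],"turn":[0,0,0],"hand":1},
    {"delta_pos":[0,0,0],"turn":[0,0,0],"hand":1},
    {"delta_pos":[0,0,0],"turn":[0,0,0],"hand":1},
  ],
)

```text
time: 3.32
tcp_pos: [0.543, 0.1751, 0.2232]
eef_rot: [[0.225, 0.974, -0.003], [0.974, -0.225, -0.001], [-0.002, -0.003, -1.0]]
ft_force: [-0.4, -0.2, 0.3]
gripper_width: 0.0853
gripper_force: 0.0
```

```bash
python3 - <<'E'
from h import *
from plant import camera, telemetry
c=camera("wrist");im=c["image"];cv2.imwrite("pics/w2.png",im[:,:,::-1])
s=telemetry.read_state();print(s["tcp_pos"],np.round(s["qd"],3))
hsv=cv2.cvtColor(im,cv2.COLOR_RGB2HSV)
P=proj(c,[(0.6404,.2069,.008),(.6179,.1053,.008),(.443,.142,.008),(.4683,.2467,.008)])
x0,y0=(P.min(0)-14).astype(int);x1,y1=(P.max(0)+14).astype(int);print(x0,y0,x1,y1)
m=np.zeros(im.shape[:2],np.uint8);m[y0:y1,x0:x1]=(hsv[y0:y1,x0:x1,1]>90)*255
ct=max(cv2.findContours(m,0,2)[0],key=cv2.contourArea)
p=ray(c,ct[:,0,:],.008)[:,:2]
print(cv2.minAreaRect((p*1000).astype(np.float32)))
d=np.zeros_like(m);d[y0:y1,x0:x1]=((hsv[:,:,2]<75)&(m>0))[y0:y1,x0:x1]*255
ct=max(cv2.findContours(d,0,2)[0],key=cv2.contourArea)
print("bar",cv2.boundingRect(ct),cv2.minAreaRect(ct))
E
```

```text
[0.54408227 0.17565776 0.22460211] [ 0.003 -0.023 -0.008 -0.024  0.001 -0.003 -0.003]
220 142 422 270
((544.7694091796875, 177.50601196289062), (104.01611328125, 178.36868286132812), 76.99910736083984)
bar (308, 178, 25, 65) ((319.9999694824219, 209.99998474121094), (63.99999237060547, 23.999996185302734), 90.0)
```

>>> drive_tool(
  series=[
    {"delta_pos":[0.008,0.003,0.2],"turn":[0,0,0],"hand":1},
    {"delta_pos":[0.008,0,0.2],"turn":[0,0,0],"hand":1},
    {"delta_pos":[0,0,0.2],"turn":[0,0,0],"hand":1},
    {"delta_pos":[0,0,0.2],"turn":[0,0,0],"hand":1},
    {"delta_pos":[0,0,0.2],"turn":[0,0,0],"hand":1},
    {"delta_pos":[0,0,0.2],"turn":[0,0,0],"hand":1},
    {"delta_pos":[0,0,0.2],"turn":[0,0,0],"hand":1},
    {"delta_pos":[0,0,0.15],"turn":[0,0,0],"hand":1},
    {"delta_pos":[0,0,0.1],"turn":[0,0,0],"hand":1},
    {"delta_pos":[0,0,0.08],"turn":[0,0,0],"hand":1},
    {"delta_pos":[0,0,0],"turn":[0,0,0],"hand":1},
    {"delta_pos":[0,0,0],"turn":[0,0,0],"hand":1},
  ],
)

```text
time: 4.37
tcp_pos: [0.5455, 0.1777, 0.0173]
eef_rot: [[0.225, 0.974, 0.001], [0.974, -0.225, 0.0], [0.001, 0.001, -1.0]]
ft_force: [-0.0, -0.4, -0.3]
gripper_width: 0.0855
gripper_force: 0.0
```

>>> drive_tool(
  series=[
    {"delta_pos":[0,0,0],"turn":[0,0,0],"hand":0},
    {"delta_pos":[0,0,0],"turn":[0,0,0],"hand":0},
    {"delta_pos":[0,0,0],"turn":[0,0,0],"hand":0},
    {"delta_pos":[0,0,0],"turn":[0,0,0],"hand":0},
    {"delta_pos":[0,0,0],"turn":[0,0,0],"hand":0},
    {"delta_pos":[0,0,0],"turn":[0,0,0],"hand":0},
    {"delta_pos":[0,0,0],"turn":[0,0,0],"hand":0},
    {"delta_pos":[0,0,0],"turn":[0,0,0],"hand":0},
  ],
)

```text
time: 5.03
tcp_pos: [0.545, 0.1775, 0.0169]
eef_rot: [[0.225, 0.974, 0.001], [0.974, -0.225, 0.0], [0.0, 0.001, -1.0]]
ft_force: [-0.1, 0.4, 4.4]
gripper_width: 0.0147
gripper_force: 60.0
```

>>> drive_tool(
  series=[
    {"delta_pos":[0,0,-0.06],"turn":[0,0,0],"hand":0},
    {"delta_pos":[0,0,-0.12],"turn":[0,0,-0.0151],"hand":0},
    {"delta_pos":[0,0,-0.2],"turn":[0,0,-0.0151],"hand":0},
    {"delta_pos":[0,0,-0.2],"turn":[0,0,-0.0151],"hand":0},
    {"delta_pos":[0,0,-0.2],"turn":[0,0,-0.0151],"hand":0},
    {"delta_pos":[0,0,-0.2],"turn":[0,0,-0.0151],"hand":0},
    {"delta_pos":[0,0,-0.2],"turn":[0,0,-0.0151],"hand":0},
    {"delta_pos":[0,0,-0.15],"turn":[0,0,0],"hand":0},
    {"delta_pos":[0,0,-0.1],"turn":[0,0,0],"hand":0},
    {"delta_pos":[0,0,0],"turn":[0,0,0],"hand":0},
    {"delta_pos":[0,0,0],"turn":[0,0,0],"hand":0},
  ],
)

```text
time: 5.95
tcp_pos: [0.5445, 0.1771, 0.188]
eef_rot: [[-0.057, 0.998, 0.0], [0.998, 0.057, -0.0], [-0.0, 0.0, -1.0]]
ft_force: [0.2, 0.4, -2.5]
gripper_width: 0.0146
gripper_force: 59.1
```

>>> drive_tool(
  series=[
    {"delta_pos":[-0.13,-0.011,0],"turn":[0,0,0],"hand":0},
    {"delta_pos":[-0.28,-0.011,0],"turn":[0,0,0],"hand":0},
    {"delta_pos":[-0.28,-0.011,0],"turn":[0,0,0],"hand":0},
    {"delta_pos":[-0.28,-0.011,0],"turn":[0,0,0],"hand":0},
    {"delta_pos":[-0.28,-0.011,0],"turn":[0,0,0],"hand":0},
    {"delta_pos":[-0.28,-0.011,0],"turn":[0,0,0],"hand":0},
    {"delta_pos":[-0.28,-0.011,0],"turn":[0,0,0],"hand":0},
    {"delta_pos":[-0.28,-0.011,0],"turn":[0,0,0],"hand":0},
    {"delta_pos":[-0.28,-0.011,0],"turn":[0,0,0],"hand":0},
    {"delta_pos":[-0.28,-0.011,0],"turn":[0,0,0],"hand":0},
    {"delta_pos":[-0.28,-0.011,0],"turn":[0,0,0],"hand":0},
    {"delta_pos":[-0.24,-0.011,0],"turn":[0,0,0],"hand":0},
  ],
)

```text
time: 6.95
tcp_pos: [0.5491, -0.2059, 0.186]
eef_rot: [[-0.056, 0.998, -0.004], [0.998, 0.056, 0.0], [0.0, -0.004, -1.0]]
ft_force: [0.5, -0.6, -2.5]
gripper_width: 0.0148
gripper_force: 59.0
```

>>> drive_tool(
  series=[
    {"delta_pos":[0,0,0],"turn":[0.01,0,0],"hand":0},
    {"delta_pos":[0,0,0],"turn":[0.02,0,0],"hand":0},
    {"delta_pos":[0,0,0],"turn":[0.02,0,0],"hand":0},
    {"delta_pos":[0,0,0],"turn":[0,0,0],"hand":0},
    {"delta_pos":[0,0,0],"turn":[0,0,0],"hand":0},
    {"delta_pos":[0,0,0],"turn":[0,0,0],"hand":0},
  ],
)

```text
time: 7.45
tcp_pos: [0.5497, -0.203, 0.1869]
eef_rot: [[-0.058, 0.986, -0.158], [0.998, 0.057, -0.009], [0.001, -0.158, -0.987]]
ft_force: [0.2, -0.4, -2.0]
gripper_width: 0.0146
gripper_force: 59.2
```

```bash
python3 - <<'E'
from h import *
from plant import camera, telemetry
cw=camera("wrist");cs=camera("scene");s=telemetry.read_state();print(s["tcp_pos"],s["eef_rot"].round(4).tolist(),s["ft_force"],s["gripper_width"])
o=np.zeros((480,800,3),np.uint8)
o[:,:640]=0
pickle.dump((cw,cs),open("w3.pkl","wb"))
a=cv2.resize(cs["image"][60:360,150:450],(480,480));b=cv2.resize(cw["image"],(400*640//640,300))
o=np.zeros((480,800,3),np.uint8);o[:300,:400]=b;o[:400,400:]=cv2.resize(a,(400,400))
cv2.imwrite("pics/w3.png",o[:,:,::-1])
E
```

```text
[ 0.54969137 -0.20341013  0.18775466] [[-0.0574, 0.986, -0.1568], [0.9984, 0.0566, -0.0092], [-0.0002, -0.1571, -0.9876]] [ 0.10866992  0.66815431 -1.25863769] 0.014874135264828212
```

View pics/w3.png

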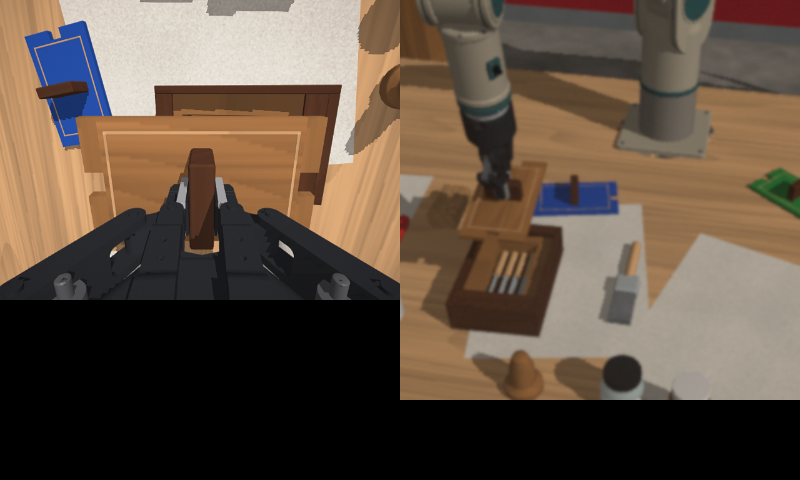

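The cover is held straight and tilted, with its +x end low. The wrist view shows the case's +y side edge from about (248,139) to (547,137) in full-size pixels. I'll check the case pose against it.

```bash
python3 - <<'E'
from h import *
cw,cs=pickle.load(open("w3.pkl","rb"));im=cw["image"]
hsv=cv2.cvtColor(im,cv2.COLOR_RGB2HSV)
m=((hsv[:,:,2]<100)&(hsv[:,:,1]>110)).astype(np.uint8)*255
E=[]
for u in range(265,535,6):
    col=m[115:165,u];i=np.flatnonzero(col)
    if len(i):E.append((u,115+i[0]))
E=np.array(E);p=ray(cw,E,.06)
k=np.polyfit(p[:,0],p[:,1],1);r=p[:,1]-np.polyval(k,p[:,0]);g=abs(r)<.003;k=np.polyfit(p[g,0],p[g,1],1)
print(g.sum(),len(g),"yaw",np.degrees(np.arctan(k[0])),"y at .576:",np.polyval(k,.576),"-> centre",np.polyval(k,.576)-.075/np.cos(np.arctan(k[0])))
for row in (142,144,146):
    i=np.flatnonzero(m[row,200:600])+200;print(row,i[0],i[-1],ray(cw,[(i[0],row),(i[-1],row)],.06)[:,:2].round(4).tolist())
E
```

```text
45 45 yaw 3.642555491506198 y at .576: -0.12854370133244636 -> centre -0.20369552179776296
142 248 544 [[0.4667, -0.1387], [0.6812, -0.1257]]
144 248 544 [[0.4667, -0.1402], [0.6815, -0.127]]
146 248 544 [[0.4667, -0.1417], [0.6818, -0.1283]]
```

>>> drive_tool(
  series=[
    {"delta_pos":[0,0.015,0.06],"turn":[0,0,0],"hand":0},
    {"delta_pos":[0,0.02,0.12],"turn":[0,0,0],"hand":0},
    {"delta_pos":[0,0.02,0.12],"turn":[0,0,0],"hand":0},
    {"delta_pos":[0,0.02,0.12],"turn":[0,0,0],"hand":0},
    {"delta_pos":[0,0.02,0.12],"turn":[0,0,0],"hand":0},
    {"delta_pos":[0,0.015,0.1],"turn":[0,0,0],"hand":0},
    {"delta_pos":[0,0.01,0.06],"turn":[0,0,0],"hand":0},
    {"delta_pos":[0,0,0],"turn":[0,0,0],"hand":0},
    {"delta_pos":[0,0,0],"turn":[0,0,0],"hand":0},
  ],
)

```text
time: 8.3
tcp_pos: [0.5517, -0.2032, 0.1028]
eef_rot: [[-0.057, 0.986, -0.156], [0.998, 0.057, -0.009], [0.0, -0.157, -0.988]]
ft_force: [-0.0, 0.3, -2.4]
gripper_width: 0.0147
gripper_force: 59.2
```

>>> drive_tool(
  series=[
    {"delta_pos":[0,0.01,0.06],"turn":[0,0,0],"hand":0},
    {"delta_pos":[0,0.01,0.07],"turn":[0,0,0],"hand":0},
    {"delta_pos":[0,0.01,0.06],"turn":[0,0,0],"hand":0},
    {"delta_pos":[0,0.006,0.04],"turn":[0,0,0],"hand":0},
    {"delta_pos":[0,0.004,0.025],"turn":[0,0,0],"hand":0},
    {"delta_pos":[0,0,0],"turn":[0,0,0],"hand":0},
    {"delta_pos":[0,0,0],"turn":[0,0,0],"hand":0},
    {"delta_pos":[0,0,0],"turn":[0,0,0],"hand":0},
  ],
)

```text
time: 8.97
tcp_pos: [0.552, -0.2032, 0.0721]
eef_rot: [[-0.057, 0.986, -0.156], [0.998, 0.057, -0.009], [-0.0, -0.156, -0.988]]
ft_force: [0.4, 0.2, -1.0]
gripper_width: 0.0148
gripper_force: 59.2
```

>>> drive_tool(
  series=[
    {"delta_pos":[0,0.033,-0.005],"turn":[0,0,0],"hand":0},
    {"delta_pos":[0,0.033,-0.005],"turn":[0,0,0],"hand":0},
    {"delta_pos":[0,0.033,-0.005],"turn":[0,0,0],"hand":0},
    {"delta_pos":[0,0.033,-0.005],"turn":[0,0,0],"hand":0},
    {"delta_pos":[0,0.033,-0.005],"turn":[0,0,0],"hand":0},
    {"delta_pos":[0,0,0],"turn":[0,0,0],"hand":0},
    {"delta_pos":[0,0,0],"turn":[0,0,0],"hand":0},
  ],
)

```text
time: 9.55
tcp_pos: [0.572, -0.2018, 0.0717]
eef_rot: [[-0.058, 0.986, -0.156], [0.998, 0.057, -0.009], [0.0, -0.156, -0.988]]
ft_force: [-0.2, -0.6, -2.3]
gripper_width: 0.0147
gripper_force: 59.2
```

>>> drive_tool(
  series=[
    {"delta_pos":[0,0.0085,-0.0013],"turn":[0,0,0],"hand":0},
    {"delta_pos":[0,0.0085,-0.0013],"turn":[0,0,0],"hand":0},
    {"delta_pos":[0,0.0085,-0.0013],"turn":[0,0,0],"hand":0},
    {"delta_pos":[0,0.0085,-0.0013],"turn":[0,0,0],"hand":0},
    {"delta_pos":[0,0.0085,-0.0013],"turn":[0,0,0],"hand":0},
    {"delta_pos":[0,0,0],"turn":[0,0,0],"hand":0},
  ],
)

```text
time: 10.05
tcp_pos: [0.5772, -0.2017, 0.0718]
eef_rot: [[-0.057, 0.986, -0.156], [0.998, 0.057, -0.009], [0.0, -0.156, -0.988]]
ft_force: [0.5, -0.0, -1.8]
gripper_width: 0.0151
gripper_force: 59.2
```

>>> drive_tool(
  series=[
    {"delta_pos":[0,0.0085,-0.0013],"turn":[0,0,0],"hand":0},
    {"delta_pos":[0,0.0085,-0.0013],"turn":[0,0,0],"hand":0},
    {"delta_pos":[0,0.0085,-0.0013],"turn":[0,0,0],"hand":0},
    {"delta_pos":[0,0,0],"turn":[0,0,0],"hand":0},
  ],
)

```text
time: 10.38
tcp_pos: [0.5803, -0.2015, 0.0718]
eef_rot: [[-0.057, 0.986, -0.156], [0.998, 0.057, -0.009], [0.0, -0.156, -0.988]]
ft_force: [-1.1, 0.4, -2.3]
gripper_width: 0.015
gripper_force: 59.2
```

>>> drive_tool(
  series=[
    {"delta_pos":[0,0.0085,-0.0013],"turn":[0,0,0],"hand":0},
    {"delta_pos":[0,0.0085,-0.0013],"turn":[0,0,0],"hand":0},
    {"delta_pos":[0,0,0],"turn":[0,0,0],"hand":0},
  ],
)

```text
time: 10.63
tcp_pos: [0.5823, -0.2014, 0.0717]
eef_rot: [[-0.057, 0.986, -0.156], [0.998, 0.057, -0.009], [0.0, -0.156, -0.988]]
ft_force: [0.1, 0.1, -1.3]
gripper_width: 0.0151
gripper_force: 59.2
```

>>> drive_tool(
  series=[
    {"delta_pos":[0,0.0085,-0.0013],"turn":[0,0,0],"hand":0},
    {"delta_pos":[0,0.0085,-0.0013],"turn":[0,0,0],"hand":0},
    {"delta_pos":[0,0.0085,-0.0013],"turn":[0,0,0],"hand":0},
    {"delta_pos":[0,0,0],"turn":[0,0,0],"hand":0},
  ],
)

```text
time: 10.97
tcp_pos: [0.5855, -0.2012, 0.0717]
eef_rot: [[-0.058, 0.986, -0.156], [0.998, 0.057, -0.009], [0.0, -0.156, -0.988]]
ft_force: [-0.2, 0.3, -1.8]
gripper_width: 0.0147
gripper_force: 59.2
```

>>> drive_tool(
  series=[
    {"delta_pos":[0,0.0085,-0.0013],"turn":[0,0,0],"hand":0},
    {"delta_pos":[0,0.0085,-0.0013],"turn":[0,0,0],"hand":0},
    {"delta_pos":[0,0,0],"turn":[0,0,0],"hand":0},
  ],
)

```text
time: 11.22
tcp_pos: [0.5874, -0.2011, 0.0717]
eef_rot: [[-0.057, 0.986, -0.156], [0.998, 0.057, -0.009], [0.0, -0.156, -0.988]]
ft_force: [-0.3, -0.4, -1.6]
gripper_width: 0.0152
gripper_force: 59.2
```

>>> drive_tool(
  series=[
    {"delta_pos":[0,0.006,-0.001],"turn":[0,0,0],"hand":0},
    {"delta_pos":[0,0.006,-0.001],"turn":[0,0,0],"hand":0},
    {"delta_pos":[0,0,0],"turn":[0,0,0],"hand":0},
  ],
)

```text
time: 11.47
tcp_pos: [0.5878, -0.2012, 0.0716]
eef_rot: [[-0.058, 0.986, -0.158], [0.998, 0.057, -0.009], [-0.0, -0.158, -0.987]]
ft_force: [-2.6, 0.3, -0.4]
gripper_width: 0.0149
gripper_force: 59.4
```

It met resistance at TCP x = 0.588. That matches the end wall for the estimated case pose to within 1 mm, and a missed key would have stopped it 12 mm sooner. The notch therefore seems to be on the key. I'll confirm with a small sideways feel, then lower.

>>> drive_tool(
  series=[
    {"delta_pos":[0.012,-0.004,0],"turn":[0,0,0],"hand":0},
    {"delta_pos":[0.012,0,0],"turn":[0,0,0],"hand":0},
    {"delta_pos":[0.012,0,0],"turn":[0,0,0],"hand":0},
    {"delta_pos":[0.012,0,0],"turn":[0,0,0],"hand":0},
    {"delta_pos":[0,0,0],"turn":[0,0,0],"hand":0},
  ],
)

```text
time: 11.88
tcp_pos: [0.5874, -0.1954, 0.0717]
eef_rot: [[-0.058, 0.986, -0.157], [0.998, 0.057, -0.009], [-0.0, -0.157, -0.988]]
ft_force: [-2.6, -0.5, -2.1]
gripper_width: 0.015
gripper_force: 59.2
```

>>> drive_tool(
  series=[
    {"delta_pos":[0.008,0,0],"turn":[0,0,0],"hand":0},
    {"delta_pos":[0.008,0,0],"turn":[0,0,0],"hand":0},
    {"delta_pos":[0,0,0],"turn":[0,0,0],"hand":0},
  ],
)

```text
time: 12.13
tcp_pos: [0.5873, -0.195, 0.0718]
eef_rot: [[-0.057, 0.986, -0.157], [0.998, 0.055, -0.011], [-0.002, -0.157, -0.988]]
ft_force: [-2.8, -3.8, -2.1]
gripper_width: 0.0148
gripper_force: 59.2
```

>>> drive_tool(
  series=[
    {"delta_pos":[-0.016,0,0],"turn":[0,0,0],"hand":0},
    {"delta_pos":[-0.016,0,0],"turn":[0,0,0],"hand":0},
    {"delta_pos":[-0.016,0,0],"turn":[0,0,0],"hand":0},
    {"delta_pos":[-0.016,0,0],"turn":[0,0,0],"hand":0},
    {"delta_pos":[-0.008,0,0],"turn":[0,0,0],"hand":0},
    {"delta_pos":[0,0,0],"turn":[0,0,0],"hand":0},
  ],
)

```text
time: 12.63
tcp_pos: [0.5879, -0.2018, 0.0716]
eef_rot: [[-0.058, 0.986, -0.157], [0.998, 0.057, -0.008], [0.001, -0.157, -0.988]]
ft_force: [-3.9, 1.8, -1.6]
gripper_width: 0.0142
gripper_force: 59.2
```

Sideways stops at y = −0.195 and −0.202 leave about 6 mm of play, which is the notch (20) around the key (14). The end is fully in. I'll centre it and lower.

>>> drive_tool(
  series=[
    {"delta_pos":[0.015,-0.004,0],"turn":[0,0,0],"hand":0},
    {"delta_pos":[0.015,0,0],"turn":[0,0,0],"hand":0},
    {"delta_pos":[0,-0.0012,0.0127],"turn":[-0.0056,0,0],"hand":0},
    {"delta_pos":[0,-0.0012,0.0127],"turn":[-0.0056,0,0],"hand":0},
    {"delta_pos":[0,-0.0012,0.0127],"turn":[-0.0056,0,0],"hand":0},
    {"delta_pos":[0,-0.0018,0.0127],"turn":[-0.0056,0,0],"hand":0},
    {"delta_pos":[0,-0.0018,0.0127],"turn":[-0.0056,0,0],"hand":0},
    {"delta_pos":[0,0,0],"turn":[0,0,0],"hand":0},
  ],
)

```text
time: 13.3
tcp_pos: [0.5858, -0.1993, 0.0646]
eef_rot: [[-0.057, 0.996, -0.067], [0.998, 0.056, -0.005], [-0.001, -0.068, -0.998]]
ft_force: [-2.2, -2.3, -2.2]
gripper_width: 0.0151
gripper_force: 59.3
```

>>> drive_tool(
  series=[
    {"delta_pos":[0,-0.0016,0.015],"turn":[-0.0054,0,0],"hand":0},
    {"delta_pos":[0,-0.0018,0.015],"turn":[-0.0054,0,0],"hand":0},
    {"delta_pos":[0,-0.0022,0.015],"turn":[-0.0054,0,0],"hand":0},
    {"delta_pos":[0,-0.0024,0.015],"turn":[-0.0054,0,0],"hand":0},
    {"delta_pos":[0,0,0],"turn":[0,0,0],"hand":0},
    {"delta_pos":[0,0,0],"turn":[0,0,0],"hand":0},
  ],
)

```text
time: 13.8
tcp_pos: [0.5849, -0.1991, 0.0577]
eef_rot: [[-0.057, 0.998, -0.001], [0.998, 0.057, -0.001], [-0.001, -0.001, -1.0]]
ft_force: [-2.9, -1.5, -1.7]
gripper_width: 0.015
gripper_force: 59.6
```

>>> drive_tool(
  series=[
    {"delta_pos":[0,-0.008,0.005],"turn":[0,0,0],"hand":0},
    {"delta_pos":[0,0,0.004],"turn":[0,0,0],"hand":0},
    {"delta_pos":[0,0,0],"turn":[0,0,0],"hand":0},
    {"delta_pos":[0,0,0],"turn":[0,0,0],"hand":0},
  ],
)

```text
time: 14.13
tcp_pos: [0.5848, -0.1987, 0.057]
eef_rot: [[-0.058, 0.998, 0.001], [0.998, 0.058, -0.0], [-0.0, 0.001, -1.0]]
ft_force: [-1.0, -0.7, 3.2]
gripper_width: 0.0152
gripper_force: 60.4
```

>>> drive_tool(
  series=[
    {"delta_pos":[0,-0.018,0],"turn":[0,0,0],"hand":0},
    {"delta_pos":[0,-0.018,0],"turn":[0,0,0],"hand":0},
    {"delta_pos":[0,-0.018,0],"turn":[0,0,0],"hand":0},
    {"delta_pos":[0,-0.018,0],"turn":[0,0,0],"hand":0},
    {"delta_pos":[0,-0.018,0],"turn":[0,0,0],"hand":0},
    {"delta_pos":[0,0,0],"turn":[0,0,0],"hand":0},
  ],
)

```text
time: 14.63
tcp_pos: [0.5737, -0.1991, 0.057]
eef_rot: [[-0.058, 0.998, 0.001], [0.998, 0.058, 0.0], [0.0, 0.001, -1.0]]
ft_force: [3.0, 1.4, 5.9]
gripper_width: 0.0152
gripper_force: 60.7
```

>>> drive_tool(
  series=[
    {"delta_pos":[0,-0.009,0],"turn":[0,0,0],"hand":0},
    {"delta_pos":[0,-0.009,0],"turn":[0,0,0],"hand":0},
    {"delta_pos":[0,-0.009,0],"turn":[0,0,0],"hand":0},
    {"delta_pos":[0,0,0],"turn":[0,0,0],"hand":0},
    {"delta_pos":[0,0,0],"turn":[0,0,0],"hand":0},
  ],
)

```text
time: 15.05
tcp_pos: [0.5707, -0.1993, 0.057]
eef_rot: [[-0.058, 0.998, 0.002], [0.998, 0.058, -0.0], [-0.0, 0.002, -1.0]]
ft_force: [2.1, 0.2, 6.2]
gripper_width: 0.0149
gripper_force: 60.7
```

>>> drive_tool(
  series=[
    {"delta_pos":[0,-0.008,0],"turn":[0,0,0],"hand":0},
    {"delta_pos":[0,-0.008,0],"turn":[0,0,0],"hand":0},
    {"delta_pos":[0,0,0],"turn":[0,0,0],"hand":0},
  ],
)

```text
time: 15.3
tcp_pos: [0.5701, -0.199, 0.057]
eef_rot: [[-0.059, 0.998, 0.004], [0.998, 0.059, 0.0], [0.0, 0.004, -1.0]]
ft_force: [6.3, 0.2, 4.1]
gripper_width: 0.0152
gripper_force: 60.3
```

>>> drive_tool(
  series=[
    {"delta_pos":[0,-0.006,0],"turn":[0,0,0],"hand":0},
    {"delta_pos":[0,0,0],"turn":[0,0,0],"hand":0},
    {"delta_pos":[0,0,0],"turn":[0,0,0],"hand":0},
  ],
)

```text
time: 15.55
tcp_pos: [0.57, -0.199, 0.0571]
eef_rot: [[-0.059, 0.998, 0.005], [0.998, 0.059, 0.001], [0.0, 0.005, -1.0]]
ft_force: [7.4, 0.3, 3.4]
gripper_width: 0.0146
gripper_force: 60.3
```

>>> drive_tool(
  series=[
    {"delta_pos":[0,0,0],"turn":[0,0,0],"hand":0.5},
    {"delta_pos":[0,0,0],"turn":[0,0,0],"hand":0.8},
    {"delta_pos":[0,0,0],"turn":[0,0,0],"hand":0.8},
    {"delta_pos":[0,0,0],"turn":[0,0,0],"hand":0.8},
    {"delta_pos":[0,0,0],"turn":[0,0,0],"hand":0.8},
    {"delta_pos":[0,0,0],"turn":[0,0,0],"hand":0.8},
  ],
)

```text
time: 16.05
tcp_pos: [0.5663, -0.1997, 0.0559]
eef_rot: [[-0.057, 0.998, -0.002], [0.998, 0.057, 0.0], [0.0, -0.002, -1.0]]
ft_force: [0.3, -0.3, -0.4]
gripper_width: 0.0678
gripper_force: 0.0
```

>>> drive_tool(
  series=[
    {"delta_pos":[0,0,-0.05],"turn":[0,0,0],"hand":0.8},
    {"delta_pos":[0,0,-0.1],"turn":[0,0,0],"hand":0.8},
    {"delta_pos":[0,0,-0.15],"turn":[0,0,0],"hand":0.8},
    {"delta_pos":[0,0,-0.2],"turn":[0,0,0],"hand":0.8},
    {"delta_pos":[0,0,-0.2],"turn":[0,0,0],"hand":0.8},
    {"delta_pos":[0,0,-0.2],"turn":[0,0,0],"hand":0.8},
    {"delta_pos":[0,0,-0.2],"turn":[0,0,0],"hand":0.8},
    {"delta_pos":[0,0,-0.2],"turn":[0,0,0],"hand":0.8},
    {"delta_pos":[0,0,-0.2],"turn":[0,0,0],"hand":0.8},
    {"delta_pos":[0,0,0],"turn":[0,0,0],"hand":0.8},
    {"delta_pos":[0,0,0],"turn":[0,0,0],"hand":0.8},
  ],
)

```text
time: 16.97
tcp_pos: [0.568, -0.1997, 0.2387]
eef_rot: [[-0.057, 0.998, 0.003], [0.998, 0.057, -0.002], [-0.002, 0.003, -1.0]]
ft_force: [0.0, 0.0, -0.3]
gripper_width: 0.0684
gripper_force: 0.0
```

```bash
python3 - <<'E'
from h import *
from plant import camera, telemetry
s=telemetry.read_state();print(s["tcp_pos"],s["gripper_width"])
cw=camera("wrist");cs=camera("scene")
o=np.zeros((480,800,3),np.uint8);o[:,:400]=cw["image"][:,120:520];o[:400,400:]=cv2.resize(cs["image"][180:340,160:320],(400,400))
cv2.imwrite("pics/w4.png",o[:,:,::-1])
E
```

```text
[ 0.56803964 -0.19969891  0.23874384] 0.06837125544529783
```

View pics/w4.png

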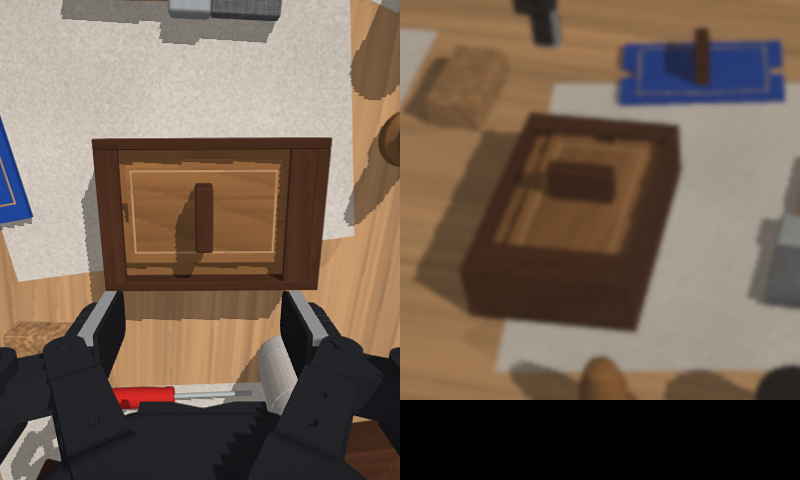

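The wrist view shows the cover flat in the case, caught under both lips. At the narrow end only the inner few millimetres of the notch show, at about (125,212) in the crop, as expected for a 14 mm notch under a 10 mm lip. The gripper is clear.

```bash
python3 -c "
from plant import env
print(env.job_done())"
```

```text
the job is handed in; nothing more can be done
None
```

The cover is back on the case: notch on the key, lowered flat, slid back to the stop under the narrow lip and let go, and the job was handed in at about 17 s with highest force readings under 10 N and nothing else touched.

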